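# Start the mounting press closure on its thread

### The arm

A 6-joint arm with a two-finger parallel gripper is mounted at the origin on the work surface. World frame = base frame: x ahead of the robot, y to its left, z up, the work surface at z = 0. Lengths are in m, angles in rad, forces in N, time in s.
With the tool pointing down it reaches from about 0.25 to 0.775 m from the base axis. Payload 4 kg.
Tool frame: the origin (TCP) lies at the very end of the fingers, on their centre line; the grasp point (between the pads) lies 19 mm behind it; x points along the fingers, z is the direction in which the jaws open and shut, and the axes are right-handed (so a half turn about x gives the same grasp; the last joint's range is limited). The gripper opens to 94 mm and grips with 3 to 60 N. Pads are 16 mm wide; open, the fingers measure 119 mm over their backs; the gripper's body (75 mm by 177 mm) begins 78 mm behind the grasp point.
Start: joints at [-1.255, 0.087, 1.371, -0, 1.684, -0.103], TCP at [0.224, -0.502, 0.206] pointing down, gripper open.
Joint ranges: [-3.1, 3.1], [-0.76, 2.03], [0.27, 2.55], [-1.08, 4.22], [0.17, 2.65], [-2.57, 2.57]. Speed limits (rad/s): [2.79, 2.79, 3.14, 3.14, 3.14, 3.14].

### API

Orientations are given as a unit quaternion [w, x, y, z].
In Python, from cell import status, vision, r gives the robot as it stands.
- The arm moves only by the shell command python3 -m pendant 'ROWS' [FORCE]. ROWS is JSON, a list of rows, each an object with "delta_pos": the shift along the tool's x, y, z in units of 60 mm (1.0 is 60 mm), a list of three; "rotation": the turn, a rotation vector about the tool's x, y, z in units of 6 degrees (1.0 is 6 degrees), a list of three; "hand": the gripper's target within -1 to 1 (fully open at 1, half-way at 0, shut at -1). In form: [{"delta_pos": [dx, dy, dz], "rotation": [ax, ay, az], "hand": hand}, ...]. A call has 1 to 20 rows; each row is the pose to reach, as a shift and turn from the pose measured when the call began, along the tool's axes at that moment; what a row does not reach only later rows make up. A row lasts 1/8 s, in which the tool goes at most 62.5 mm and 10.7 degrees, less where a joint would pass 70% of its speed; a pose out of reach is approached as far as the arm can. A call with a gripper value outside its range is refused whole. The fingers move at their own pace and stop on an object; FORCE is the grip in N (left out, the last holds). Time passes only in rows, so rows that repeat a pose let the fingers close. It gives the time, the measured TCP pose, the force and the opening at its end, in the units of the state.
- status.sense(): the state, without advancing time (a new reading comes with each control period).
- vision.get_image(name): name is "side" or "top" or "wrist"; returns a dict with "pixels" (400x640x3 uint8, red, green, blue), "z_map" (400x640 float32, m along the optical axis (not along the pixel's ray), 0 where there is no reading), "vertical_fov" (degrees; the focal length in pixels is half the picture's height over the tangent of half this angle, whatever the lens; pixels are square), "cx", "cy" (the principal point, pixels), "pose" (4x4, takes a point from camera to world coordinates); the wrist camera has in their place "tool_from_camera" (4x4, takes a point from camera to tool coordinates, whose origin is the TCP and whose axes are the tool frame's). Camera axes: x right, y up, looking along -z (the intrinsics and any distortion apply to the point x, -y, -z); pixel columns grow to the right and rows downward; lengths in m; the calibration is good to about 2 mm. A picture is of the moment at which its call begins: read the wrist's pose just before it.
- r.job_done(): hands the job in, once; it reports no verdict.
The state is a dict: "time_s": time; "qpos": joint angles; "qvel": joint speeds; "tau": joint torques, N m; "ee_pos": TCP position; "eef_rot": TCP orientation; "ft_force": force on the tool from outside, world axes, zero at the start; "moment": the same for the moment, N m; "grip_width": opening from 0.0 (shut) to 1.0 (fully open).
Only numpy, scipy, OpenCV 4.12 (cv2) and the standard library are available. Lean on these libraries where they do the work, as an engineer would, in place of code of your own. Each camera call takes 0.05 s, during which the arm holds its last target.

### The job

The closure of the specimen mounting press stands in its swing arm with its thread only resting on top of the mould's thread. Start it as you would by hand: turn its black hexagonal knob backward (anticlockwise seen from above) until the thread drops, then turn it one full turn forward (clockwise), and finish with the knob still gripped, holding the closure there with its thread started. Do not turn it forward before it has dropped, do not screw it down further than about that one turn, and leave the other things on the bench and on the press where they are.

Things in the scene. Friction and masses are not known exactly. Their poses are not given: they have to be found in the camera images.
- closure: Closure: steel threaded plug, stem 13 mm wide, on top a black hexagonal knob, 40 mm across flats, 46 across corners, 24 tall. Origin: centre of the knob; z up; two flats face y and -y, a red mark lies on its top towards x. It only turns about its upright axis and slides along it. 0.6 kg; it sinks by itself onto the thread below, also between fingers that fence the knob with 1 to 3 mm of play.
- turn (a joint): Turn of the closure about its upright axis, rad. Grows forward (clockwise from above), shrinks backward (anticlockwise). Starts between -0.35 and 0.35, has no stops, turns lightly (0.02 to 0.05 N m) and stays where it is left. The thread start lies 0.9 to 2.7 rad backward of the starting position, not known beforehand. Right-hand, single-start thread, pitch 6 mm.
- lift (a joint): Height of the closure, m, up positive. Starts resting on the first thread ridge at 0.0033 to 0.0053; turned backward it climbs to about 0.0055, then at the thread start falls to 0 (within 0.0005). Turned forward from there it sinks 0.006 per turn, to -0.006 after one turn (about 1 mm of axial play). Stops at -0.016 and 0.012.
- mould_axis (a point): Point on the closure's upright axis at the top of the mould's steel collar (92 mm wide). The knob's centre is 84 mm above it when lift is 0.
- boss_top (a point): Point on the closure's axis at the top of the swing arm's boss (46 mm wide), through which the stem runs. The knob's underside is 27 mm above it when lift is 0, 21 mm after one turn in; only the stem stands between.
- press: Cream bench-top mounting press, 300 mm deep, 340 wide, fixed; deck 185 mm above the bench. Origin: centre of its underside; x: away from its control panel, z up. Closure axis at x -0.05, y 0. The swing arm (38 mm wide, top at 266 mm) comes from a post at x 0.085; its orange lever reaches up to 295 mm high near x 0.11, y 0.055; a gauge at x 0.10, y -0.11 reaches 245 mm.
- mount_red: Red resin mount, 30 mm wide, 18 mm tall, standing on the press deck in front, to the left of the mould. Origin: centre of its underside. To be left alone.
- mount_green: Green resin mount, 30 mm wide, 18 mm tall, on the press deck at the rear left. Origin: centre of its underside. To be left alone.
- specimen_holder: Aluminium specimen holder disc, 150 mm wide, 14 mm thick with a steel hub 40 mm high, lying on the bench at the left. Origin: centre of its underside. To be left alone.
- resin_jar: White jar with black lid, 76 mm wide, 95 mm tall, on the bench at the left. Origin: centre of its underside. To be left alone.
- suspension_bottle: White bottle with blue cap, 52 mm wide, 150 mm tall, on the bench at the right. Origin: centre of its underside. To be left alone.
- spanner: Steel spanner, 190 mm long, lying on the bench at the right. Origin: under its middle. To be left alone.
- brush: Brush, 170 mm long, lying on the bench at the left. Origin: under its middle. To be left alone.

How it is judged:
On the way, in this order (a step that is already met when the one before it is completed fails the run):
1. turned backward, the closure has dropped past the thread start (value of joint lift below 0.0022 m and value of joint turn below -0.9 rad), for 0.1 s.
2. turned forward about one turn (value of joint lift below -0.0042 m), for 0.1 s.
At the end, for the whole second after the job is handed in: The closure has been turned backward until it dropped, then forward, and is 4.2 to 8.5 mm below the height where it dropped (one 6 mm turn, less or more about a third), at rest, gripped by the fingers with more than 3 N (value of joint lift between -0.0085 and -0.0042 m and contact force between the fingers and closure above 3 N and angular speed of closure below 0.2 rad/s); the arm keeps its last pose, push and grip.
It fails at once if the closure was turned forward before its thread had dropped (value of joint lift above 0.0022 m and value of joint turn above 0.9 rad).
It fails at once if the closure was screwed down far beyond one turn (value of joint lift below -0.0105 m).
It fails at once if a bystander was disturbed (distance of any of mount_red, mount_green, specimen_holder, resin_jar, suspension_bottle, spanner, brush from where it was at the start of the episode above 0.02 m).
It also fails if it takes over 64 s, if anything falls off the work surface, if the arm or the gripper's body presses on something with over 40 N, if the wrist force passes 120 N, or if a joint passes its speed limit or range.

## Working session

There is one attempt and no reset: what is moved stays moved. The work goes in short steps, Python scripts to look and compute and a shell command to move; the robot and the scene stay as the last step left them, time stands still between calls to the robot, and variables do not carry over. Pictures are saved under pics/ and viewed, and the job is handed in when it is done.

```bash
mkdir -p pics; ls; python3 - <<'E'
from cell import status, vision, r
import cv2,numpy as np
s=status.sense();print({k:np.round(v,3).tolist() for k,v in s.items()})
for n in ["side","top","wrist"]:
    im=vision.get_image(n);cv2.imwrite(f"pics/{n}0.png",im["pixels"][:,:,::-1])
    print({k:(np.round(v,4).tolist()) for k,v in im.items() if k not in("pixels","z_map")})
    np.savez(f"pics/{n}0.npz",**im)
E
```

```text
pics
{'time_s': 0.0, 'qpos': [-1.255, 0.088, 1.372, 0.0, 1.684, -0.103], 'qvel': [-0.001, -0.001, 0.001, 0.002, 0.0, -0.001], 'tau': [-0.001, -34.018, -30.243, 0.072, 0.033, -0.0], 'ee_pos': [0.223, -0.502, 0.204], 'eef_rot': [0.592, 0.386, 0.594, -0.385], 'ft_force': [0.078, -0.132, -0.112], 'moment': [-0.002, 0.01, 0.002], 'grip_width': 0.998}
{'vertical_fov': 56.0498, 'cx': 318.446, 'cy': 200.9608, 'pose': [[-0.9911, 0.0868, -0.101, 0.3788], [-0.1322, -0.7305, 0.67, 0.874], [-0.0156, 0.6774, 0.7355, 1.185], [0.0, 0.0, 0.0, 1.0]]}
{'vertical_fov': 54.9994, 'cx': 322.8668, 'cy': 198.5379, 'pose': [[0.0224, 0.9949, -0.0983, 0.4424], [-0.9996, 0.0208, -0.0178, -0.0167], [-0.0156, 0.0986, 0.995, 1.2683], [0.0, 0.0, 0.0, 1.0]]}
{'vertical_fov': 71.4804, 'cx': 316.3802, 'cy': 195.3485, 'tool_from_camera': [[0.0002, 0.2385, -0.9711, -0.18], [0.0014, 0.9711, 0.2385, 0.0694], [1.0, -0.0014, -0.0001, 0.0005], [0.0, 0.0, 0.0, 1.0]]}
```

View pics/top0.png

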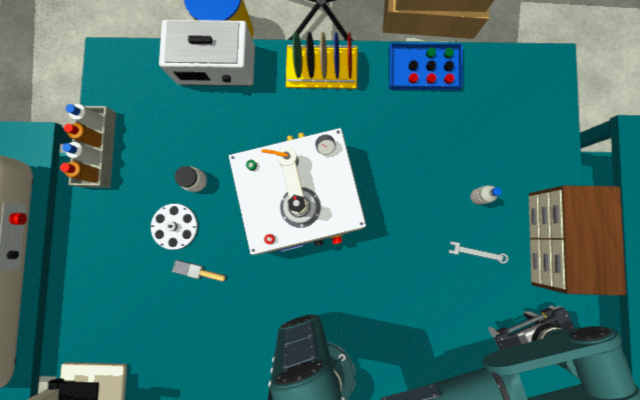

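View pics/side0.png

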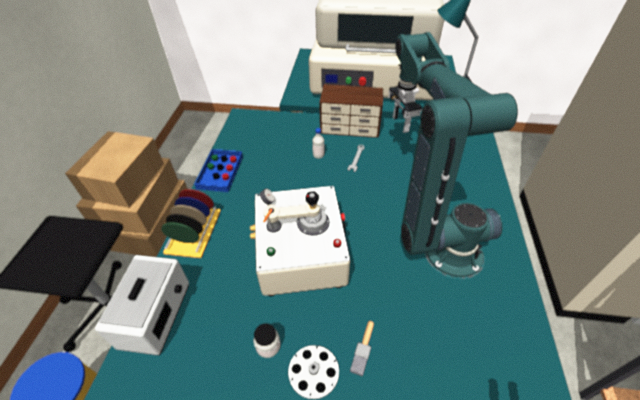

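The top view shows the press at about (298,192). The knob is near (297,202), with the arm's post and lever at (285,155). The side view shows the knob near (313,198). Next I'll enlarge both and measure.

```bash
cat > h.py <<'E'
import numpy as np,cv2
from scipy.spatial.transform import Rotation as R
def pts(im,pose):
    z=im["z_map"];f=200/np.tan(np.radians(im["vertical_fov"]/2))
    v,u=np.mgrid[0:400,0:640]
    P=np.stack([(u-im["cx"])/f*z,-(v-im["cy"])/f*z,-z],-1)
    return P@pose[:3,:3].T+pose[:3,3]
def toolpose(s):
    T=np.eye(4);q=s["eef_rot"];T[:3,:3]=R.from_quat([q[1],q[2],q[3],q[0]]).as_matrix();T[:3,3]=s["ee_pos"];return T
E
python3 - <<'E'
from h import *
for n in("top","side"):
    im=dict(np.load(f"pics/{n}0.npz"));P=pts(im,im["pose"])
    print(n)
    m=(P[...,2]>0.262)&(P[...,2]<0.32)&(abs(P[...,0]-.45)<.25)&(abs(P[...,1]-0.05)<.25)&(im["z_map"]>0)
    d=m&(im["pixels"].max(-1)<70)
    print(d.sum(),np.median(P[d],0),P[d].min(0),P[d].max(0))
    r_=m&(im["pixels"][...,0]>120)&(im["pixels"][...,1]<70); print("red",r_.sum(),np.median(P[r_],0) if r_.sum() else 0)
    u,v=((297,202) if n=="top" else (313,200))
    c=im["pixels"][v-45:v+45,u-60:u+60,::-1];cv2.imwrite(f"pics/{n}0c.png",cv2.resize(c,None,fx=6,fy=6,interpolation=cv2.INTER_CUBIC))
im=dict(np.load("pics/top0.npz"));P=pts(im,im["pose"])
for u,v in[(233,156),(339,131),(365,229),(250,252)]:print(P[v,u])
E
```

```text
top
187 [0.21393215 0.04288561 0.29500459] [ 0.20015644 -0.00997452  0.26220469] [0.53890753 0.08423645 0.31993251]
red 1 [0.54097238 0.06961693 0.31982455]
side
168 [0.21260628 0.05059721 0.30085355] [0.20003887 0.00341428 0.26366271] [0.53902127 0.08680187 0.31984388]
red 0 0
[0.66607248 0.26277232 0.18900428]
[ 0.74523084 -0.03943144  0.18747766]
[ 0.46996363 -0.13469979  0.00087131]
[0.39446863 0.20387745 0.18318158]
```

View pics/top0c.png

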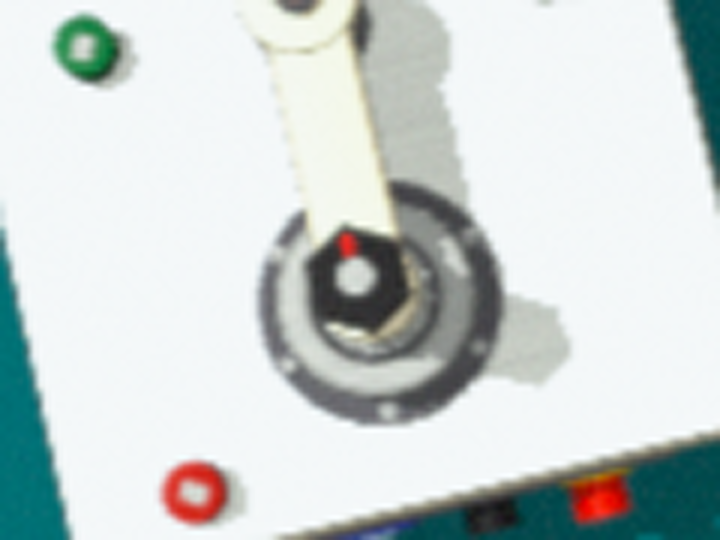

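View pics/side0c.png

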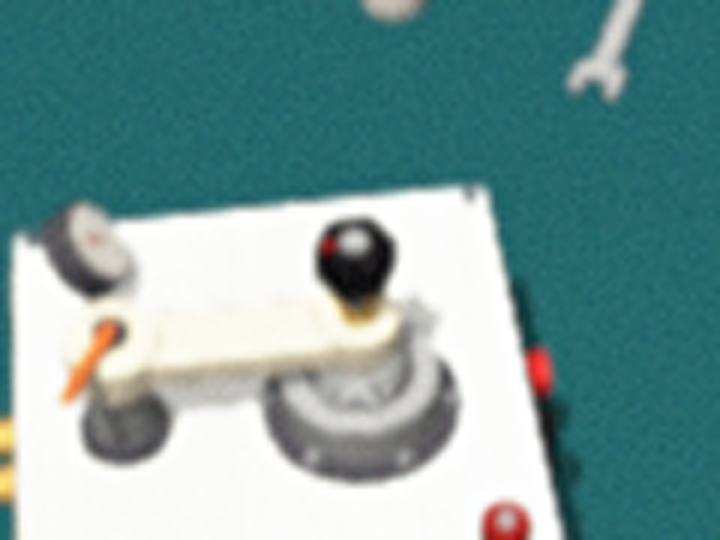

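```bash
python3 - <<'E'
from h import *
from cell import status
im=dict(np.load("pics/top0.npz"));f=200/np.tan(np.radians(im["vertical_fov"]/2))
def ray(u,v,z):
    d=im["pose"][:3,:3]@np.array([(u-im["cx"])/f,-(v-im["cy"])/f,-1]);c=im["pose"][:3,3]
    return c+d*(z-c[2])/d[2]
o=lambda x,y:(237+(x+.5)/6-.5,157+(y+.5)/6-.5)
k=ray(*o(357,282),.324);rd=ray(*o(347,245),.324);c=ray(*o(380,303),.24)
po=ray(*o(299,5),.27)
print(k,rd,"mark yaw",np.degrees(np.arctan2(*(rd-k)[[1,0]])),"collar",c,po)
P=pts(im,im["pose"]);print(P[204,296],P[202,300],P[199,296])
m=(abs(P[...,2]-.185)<.012)&(im["pixels"].min(-1)>200)&(P[...,0]>.3)&(P[...,0]<.8)&(abs(P[...,1])<.35)
print(m.sum(),cv2.minAreaRect(P[m][:,:2].astype(np.float32)))
T=toolpose(status.sense());print(T.round(3),np.degrees(np.arctan2(T[1,2],T[0,2])))
E
```

```text
[0.52176894 0.06600117 0.324     ] [0.53698586 0.07057715 0.324     ] mark yaw 16.73691035882512 collar [0.51961153 0.0627738  0.24      ] [0.64819673 0.09990094 0.27      ]
[0.52083507 0.0662856  0.32276158] [0.52583735 0.05637875 0.32467626] [0.53355475 0.06692723 0.31961778]
8361 ((0.5726936459541321, 0.0798456221818924), (0.2911021113395691, 0.3319365680217743), 15.014198303222656)
[[-0.001  0.914  0.407  0.224]
 [ 0.002  0.407 -0.914 -0.502]
 [-1.     0.    -0.002  0.205]
 [ 0.     0.     0.     1.   ]] -66.00641379450535
```

```bash
python3 -m pendant '[{"delta_pos":[-1.8,0,0],"rotation":[0,0,0],"hand":1},{"delta_pos":[-3.6,0,0],"rotation":[0,0,0],"hand":1},{"delta_pos":[-3.6,0,0],"rotation":[0,0,0],"hand":1},{"delta_pos":[-3.6,0.8,-0.6],"rotation":[0.2,0,0],"hand":1},{"delta_pos":[-3.6,1.6,-1.3],"rotation":[0.3,0,0],"hand":1},{"delta_pos":[-3.6,2.4,-1.9],"rotation":[0.4,0,0],"hand":1},{"delta_pos":[-3.6,3.2,-2.5],"rotation":[0.5,0,0],"hand":1},{"delta_pos":[-3.6,4.0,-3.2],"rotation":[0.6,0,0],"hand":1},{"delta_pos":[-3.6,4.8,-3.8],"rotation":[0.7,0,0],"hand":1},{"delta_pos":[-3.6,5.6,-4.4],"rotation":[0.8,0,0],"hand":1},{"delta_pos":[-3.6,6.4,-5.0],"rotation":[0.9,0,0],"hand":1},{"delta_pos":[-3.6,7.2,-5.7],"rotation":[1.0,0,0],"hand":1},{"delta_pos":[-3.6,7.9,-6.3],"rotation":[1.1,0,0],"hand":1},{"delta_pos":[-3.6,8.4,-6.63],"rotation":[1.2,0,0],"hand":1},{"delta_pos":[-3.6,8.4,-6.63],"rotation":[1.2,0,0],"hand":1},{"delta_pos":[-3.6,8.4,-6.63],"rotation":[1.2,0,0],"hand":1}]'
cat > w.py <<'E'
import sys
from h import *
from cell import status,vision
s=status.sense();T=toolpose(s);im=vision.get_image("wrist")
n=sys.argv[1];cv2.imwrite(f"pics/{n}.png",im["pixels"][:,:,::-1]);np.savez(f"pics/{n}.npz",T=T,**im)
print(s["time_s"],np.round(s["ee_pos"],4),"yawz",np.degrees(np.arctan2(T[1,2],T[0,2])).round(2),"tilt",np.round(T[2,:],3),"q",np.degrees(s["qpos"]).round(1),"f",np.round(s["ft_force"],1),"w",s["grip_width"]*94)
E
python3 w.py w1
```

```text
time_s: 2.15
ee_pos: [0.5221, 0.0655, 0.4211]
eef_rot: [0.567, 0.422, 0.568, -0.422]
ft_force: [-0.8, -1.3, -0.1]
grip_width: 0.998
2.15 [0.5221 0.0655 0.4211] yawz -73.22 tilt [-1.    -0.001 -0.001  0.421] q [9.000e-01 5.600e+00 5.330e+01 1.000e-01 1.212e+02 7.420e+01] f [-0.8 -1.3 -0.1] w 93.8203833579585
```

View pics/w1.png

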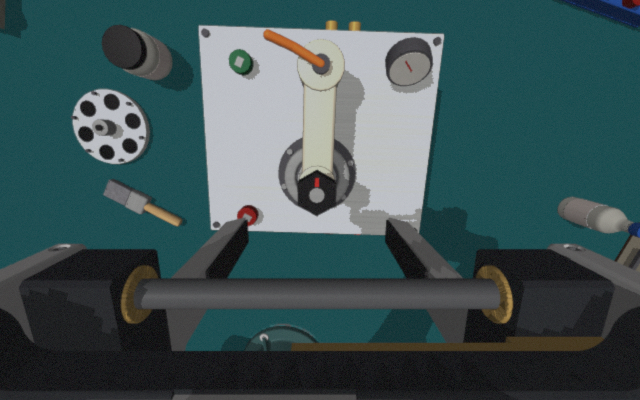

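The wrist picture shows the knob at about (317,190), with its red mark pointing up the image, between the open fingertips at (240,225) and (395,225). I'll enlarge the knob.

```bash
python3 - <<'E'
from h import *
im=dict(np.load("pics/w1.npz"));p=im["pixels"]
cv2.imwrite("pics/w1c.png",cv2.resize(p[160:225,275:360,::-1],None,fx=8,fy=8,interpolation=cv2.INTER_CUBIC))
E
```

```text
(no output)
```

View pics/w1c.png

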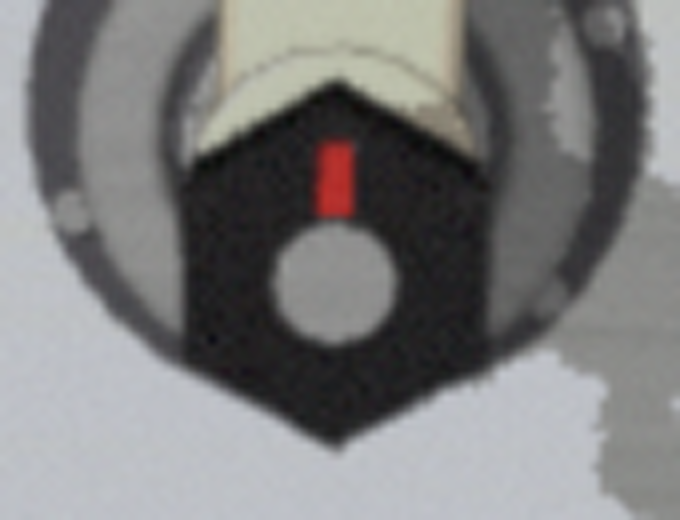

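```bash
cat > k.py <<'E'
import sys
from h import *
def world(im,u,v,ztop):
    M=im["T"]@im["tool_from_camera"];f=200/np.tan(np.radians(im["vertical_fov"]/2))
    d=M[:3,:3]@np.array([(u-im["cx"])/f,-(v-im["cy"])/f,-1]);c=M[:3,3];return c+d*(ztop-c[2])/d[2]
E
python3 - <<'E'
from k import *
im=dict(np.load("pics/w1.npz"));P=pts(im,im["T"]@im["tool_from_camera"])
zt=np.median(P[190:202,312:321,2]);zb=np.median(P[168:171,312:322,2]);print(zt,zb, "arm",np.median(P[100:150,312:322,2]),"deck",np.median(P[60:100,230:270,2]))
o=lambda x,y:(275+(x+.5)/8-.5,160+(y+.5)/8-.5)
k=world(im,*o(335,284),zt);a=world(im,*o(335,150),zt)
print(k,a,np.degrees(np.arctan2(*(a-k)[[1,0]])))
print("tool frame",im["T"][:3,:3].T@(k-im["T"][:3,3]))
E
```

```text
0.32476258890865806 0.2668194455530422 arm 0.2649586880770546 deck 0.185988272302869
[0.52391143 0.06566455 0.32476259] [0.54056267 0.07071226 0.32476259] 16.8643164241623
tool frame [0.09638098 0.00188553 0.0005627 ]
```

```bash
python3 -m pendant '[{"delta_pos":[0.5,0.031,0.01],"rotation":[0,0,0],"hand":1},{"delta_pos":[1.0,0.031,0.01],"rotation":[0,0,0],"hand":1},{"delta_pos":[1.5,0.031,0.01],"rotation":[0,0,0],"hand":1},{"delta_pos":[1.9,0.031,0.01],"rotation":[0,0,0],"hand":1},{"delta_pos":[2.15,0.031,0.01],"rotation":[0,0,0],"hand":1},{"delta_pos":[2.27,0.031,0.01],"rotation":[0,0,0],"hand":1},{"delta_pos":[2.27,0.031,0.01],"rotation":[0,0,0],"hand":0.2},{"delta_pos":[2.27,0.031,0.01],"rotation":[0,0,0],"hand":0.0},{"delta_pos":[2.27,0.031,0.01],"rotation":[0,0,0],"hand":-0.096},{"delta_pos":[2.27,0.031,0.01],"rotation":[0,0,0],"hand":-0.096},{"delta_pos":[2.27,0.031,0.01],"rotation":[0,0,0],"hand":-0.096},{"delta_pos":[2.27,0.031,0.01],"rotation":[0,0,0],"hand":-0.096}]' 5
python3 w.py w2
```

```text
time_s: 3.7
ee_pos: [0.5239, 0.0653, 0.2853]
eef_rot: [0.567, 0.422, 0.568, -0.422]
ft_force: [-0.7, 0.4, 0.2]
grip_width: 0.454
3.7 [0.5239 0.0653 0.2853] yawz -73.26 tilt [-1.    -0.    -0.001  0.285] q [9.000e-01 2.100e+00 7.260e+01 1.000e-01 1.053e+02 7.420e+01] f [-0.7  0.4  0.2] w 42.66285351611926
```

View pics/w2.png

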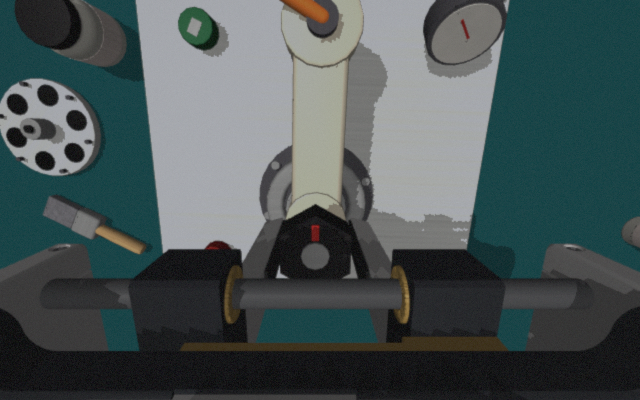

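The knob sits between the fingers at (315,258) with its red mark at (315,232). I'll turn it backward in steps and check the knob-top height by depth after each one.

```bash
cat > m.py <<'E'
import sys
from k import *
def rep(n):
    im=dict(np.load(f"pics/{n}.npz"));P=pts(im,im["T"]@im["tool_from_camera"]);p=im["pixels"].astype(int)
    z=P[...,2];v,u=np.mgrid[0:400,0:640]
    box=(abs(u-316)<45)&(v>200)&(v<280)&(z>.295)&(z<.335)
    blk=box&(p.max(-1)<75)
    red=(abs(u-316)<45)&(v>200)&(v<290)&(p[...,0]>90)&(p[...,1]<60)
    disc=(abs(u-316)<9)&(abs(v-257)<9)
    c=im["T"]@im["tool_from_camera"]
    print(n,"disc z",np.median(z[disc]).round(4),"red z",np.median(z[red]).round(4) if red.any() else None)
    if red.any():
        q=P[red].mean(0)-np.array([.5239,.0656,0]);print("mark yaw",np.degrees(np.arctan2(q[1],q[0])).round(1),"v,u",v[red].mean().round(1),u[red].mean().round(1))
rep(sys.argv[1])
E
python3 m.py w2
python3 -m pendant '[{"delta_pos":[0,0,0],"rotation":[-0.6,0,0],"hand":-0.096},{"delta_pos":[0,0,0],"rotation":[-1.3,0,0],"hand":-0.096},{"delta_pos":[0,0,0],"rotation":[-2.0,0,0],"hand":-0.096},{"delta_pos":[0,0,0],"rotation":[-2.7,0,0],"hand":-0.096},{"delta_pos":[0,0,0],"rotation":[-3.4,0,0],"hand":-0.096},{"delta_pos":[0,0,0],"rotation":[-4.1,0,0],"hand":-0.096},{"delta_pos":[0,0,0],"rotation":[-4.8,0,0],"hand":-0.096},{"delta_pos":[0,0,0],"rotation":[-5.5,0,0],"hand":-0.096},{"delta_pos":[0,0,0],"rotation":[-6.2,0,0],"hand":-0.096},{"delta_pos":[0,0,0],"rotation":[-6.9,0,0],"hand":-0.096},{"delta_pos":[0,0,0],"rotation":[-7.6,0,0],"hand":-0.096},{"delta_pos":[0,0,0],"rotation":[-8.3,0,0],"hand":-0.096},{"delta_pos":[0,0,0],"rotation":[-8.3,0,0],"hand":-0.096},{"delta_pos":[0,0,0],"rotation":[-8.3,0,0],"hand":-0.096}]'
python3 w.py w3; python3 m.py w3
```

```text
w2 disc z 0.3247 red z 0.3236
mark yaw 16.6 v,u 232.4 314.9
time_s: 5.5
ee_pos: [0.5236, 0.066, 0.2856]
eef_rot: [0.692, 0.145, 0.693, -0.143]
ft_force: [-1.9, 3.7, 1.5]
grip_width: 0.452
5.5 [0.5236 0.066  0.2856] yawz -23.47 tilt [-1.     0.002 -0.002  0.286] q [  0.9   2.1  72.6   0.2 105.4  24.4] f [-1.9  3.7  1.5] w 42.48892828596365
w3 disc z 0.3251 red z 0.324
mark yaw 58.2 v,u 232.5 319.2
```

View pics/w3.png

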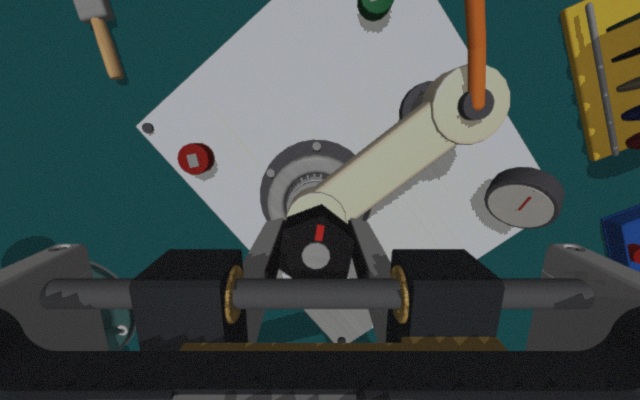

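It works: the mark has turned 42° with an 8° lag, and it shows at (319,232). The height is up about 0.4 mm. I'll carry on in 18° steps.

```bash
python3 -m pendant '[{"delta_pos":[0,0,0],"rotation":[-0.75,0,0],"hand":-0.096},{"delta_pos":[0,0,0],"rotation":[-1.5,0,0],"hand":-0.096},{"delta_pos":[0,0,0],"rotation":[-2.25,0,0],"hand":-0.096},{"delta_pos":[0,0,0],"rotation":[-3,0,0],"hand":-0.096},{"delta_pos":[0,0,0],"rotation":[-3,0,0],"hand":-0.096}]'
python3 w.py w4; python3 m.py w4
```

```text
time_s: 6.18
ee_pos: [0.5234, 0.0659, 0.2857]
eef_rot: [0.706, 0.035, 0.707, -0.033]
ft_force: [-1.9, 2.7, 1.5]
grip_width: 0.451
6.175 [0.5234 0.0659 0.2857] yawz -5.54 tilt [-1.     0.002 -0.001  0.286] q [9.000e-01 2.100e+00 7.260e+01 1.000e-01 1.054e+02 6.500e+00] f [-1.9  2.7  1.5] w 42.43056699428661
w4 disc z 0.3253 red z 0.3243
mark yaw 75.9 v,u 232.1 319.4
```

```bash
python3 -m pendant '[{"delta_pos":[0,0,0],"rotation":[-0.75,0,0],"hand":-0.096},{"delta_pos":[0,0,0],"rotation":[-1.5,0,0],"hand":-0.096},{"delta_pos":[0,0,0],"rotation":[-2.25,0,0],"hand":-0.096},{"delta_pos":[0,0,0],"rotation":[-3,0,0],"hand":-0.096},{"delta_pos":[0,0,0],"rotation":[-3,0,0],"hand":-0.096}]'
python3 w.py w5; python3 m.py w5
```

```text
time_s: 6.85
ee_pos: [0.5233, 0.0655, 0.2856]
eef_rot: [0.703, -0.075, 0.703, 0.076]
ft_force: [-2.6, 1.6, 1.0]
grip_width: 0.451
6.85 [0.5233 0.0655 0.2856] yawz 12.31 tilt [-1.     0.002 -0.001  0.286] q [ 9.000e-01  2.100e+00  7.260e+01  1.000e-01  1.054e+02 -1.140e+01] f [-2.6  1.6  1. ] w 42.36451554831624
w5 disc z 0.3255 red z 0.3246
mark yaw 93.7 v,u 231.5 319.6
```

```bash
python3 -m pendant '[{"delta_pos":[0,0,0],"rotation":[-0.75,0,0],"hand":-0.096},{"delta_pos":[0,0,0],"rotation":[-1.5,0,0],"hand":-0.096},{"delta_pos":[0,0,0],"rotation":[-2.25,0,0],"hand":-0.096},{"delta_pos":[0,0,0],"rotation":[-3,0,0],"hand":-0.096},{"delta_pos":[0,0,0],"rotation":[-3,0,0],"hand":-0.096}]'
python3 w.py w6; python3 m.py w6
```

```text
time_s: 7.52
ee_pos: [0.5239, 0.0643, 0.285]
eef_rot: [0.682, -0.184, 0.683, 0.183]
ft_force: [0.5, -0.4, 0.2]
grip_width: 0.453
7.525 [0.5239 0.0643 0.285 ] yawz 30.1 tilt [-1.    -0.    -0.001  0.285] q [  0.9   2.1  72.6  -0.  105.3 -29.2] f [ 0.5 -0.4  0.2] w 42.563157977755
w6 disc z 0.3199 red z 0.3191
mark yaw 110.9 v,u 226.4 320.2
```

The knob dropped 5.6 mm with the mark at a yaw of about 111°, a turn of about -1.66 rad. I'll open, lower 5 mm, recentre and rotate back to the next pair of flats (j6 about -80°).

```bash
python3 -m pendant '[{"delta_pos":[0,0,0],"rotation":[0,0,0],"hand":0.4},{"delta_pos":[0,0.019,0.011],"rotation":[0,0,0],"hand":0.4},{"delta_pos":[0,0.019,0.011],"rotation":[0,0,0],"hand":0.4},{"delta_pos":[0.04,0.019,0.011],"rotation":[-1.2,0,0],"hand":0.4},{"delta_pos":[0.083,0.019,0.011],"rotation":[-2.6,0,0],"hand":0.4},{"delta_pos":[0.083,0.019,0.011],"rotation":[-4.0,0,0],"hand":0.4},{"delta_pos":[0.083,0.019,0.011],"rotation":[-5.4,0,0],"hand":0.4},{"delta_pos":[0.083,0.019,0.011],"rotation":[-6.8,0,0],"hand":0.4},{"delta_pos":[0.083,0.019,0.011],"rotation":[-8.4,0,0],"hand":0.4},{"delta_pos":[0.083,0.019,0.011],"rotation":[-8.4,0,0],"hand":0.4},{"delta_pos":[0.083,0.019,0.011],"rotation":[-8.4,0,0],"hand":0.4}]'
python3 w.py w7; python3 m.py w7
```

```text
time_s: 8.95
ee_pos: [0.5238, 0.0658, 0.2801]
eef_rot: [0.54, -0.456, 0.541, 0.456]
ft_force: [-0.2, -0.2, 0.9]
grip_width: 0.701
8.95 [0.5238 0.0658 0.2801] yawz 80.36 tilt [-1.     0.001 -0.001  0.28 ] q [  1.    2.1  73.2  -0.  104.8 -79.3] f [-0.2 -0.2  0.9] w 65.90409455553497
w7 disc z 0.3201 red z 0.3191
mark yaw 111.0 v,u 242.3 337.8
```

View pics/w7.png

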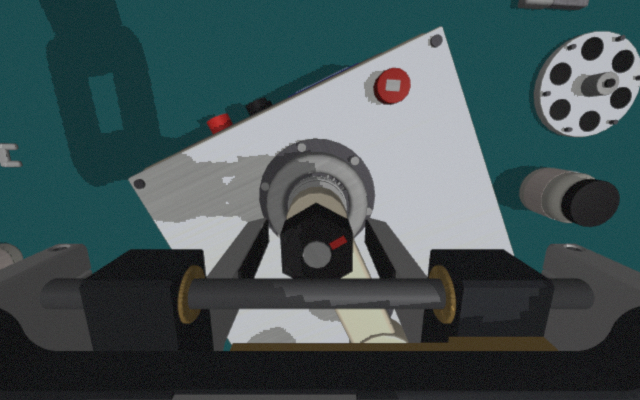

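The knob at (316,254), with its mark at (338,242), is squarely between the opened fingers, and the height hasn't changed. I'll fence it and turn forward.

```bash
python3 -m pendant '[{"delta_pos":[0,0,0],"rotation":[0,0,0],"hand":0.1},{"delta_pos":[0,0,0],"rotation":[0,0,0],"hand":-0.096},{"delta_pos":[0,0,0],"rotation":[0,0,0],"hand":-0.096},{"delta_pos":[0,0,0],"rotation":[0,0,0],"hand":-0.096},{"delta_pos":[0,0,0],"rotation":[0.8,0,0],"hand":-0.096},{"delta_pos":[0,0,0],"rotation":[1.6,0,0],"hand":-0.096},{"delta_pos":[0,0,0],"rotation":[2.4,0,0],"hand":-0.096},{"delta_pos":[0,0,0],"rotation":[3.2,0,0],"hand":-0.096},{"delta_pos":[0,0,0],"rotation":[4.0,0,0],"hand":-0.096},{"delta_pos":[0,0,0],"rotation":[4.8,0,0],"hand":-0.096},{"delta_pos":[0,0,0],"rotation":[5.6,0,0],"hand":-0.096},{"delta_pos":[0,0,0],"rotation":[6.4,0,0],"hand":-0.096},{"delta_pos":[0,0,0],"rotation":[7.2,0,0],"hand":-0.096},{"delta_pos":[0,0,0],"rotation":[8.0,0,0],"hand":-0.096},{"delta_pos":[0,0,0],"rotation":[8.8,0,0],"hand":-0.096},{"delta_pos":[0,0,0],"rotation":[9.6,0,0],"hand":-0.096},{"delta_pos":[0,0,0],"rotation":[10.4,0,0],"hand":-0.096},{"delta_pos":[0,0,0],"rotation":[11.2,0,0],"hand":-0.096},{"delta_pos":[0,0,0],"rotation":[12,0,0],"hand":-0.096},{"delta_pos":[0,0,0],"rotation":[12,0,0],"hand":-0.096}]'
python3 w.py w8; python3 m.py w8
```

```text
time_s: 11.5
ee_pos: [0.5233, 0.0656, 0.2796]
eef_rot: [0.704, -0.052, 0.706, 0.052]
ft_force: [-1.3, -0.6, -1.1]
grip_width: 0.453
11.5 [0.5233 0.0656 0.2796] yawz 8.43 tilt [-1.    -0.    -0.003  0.28 ] q [  1.    2.1  73.3  -0.  104.8  -7.4] f [-1.3 -0.6 -1.1] w 42.538305134629006
w8 disc z 0.3194 red z 0.3183
mark yaw 46.3 v,u 240.7 335.6
```

```bash
python3 -m pendant '[{"delta_pos":[0,0,0],"rotation":[0.8,0,0],"hand":-0.096},{"delta_pos":[0,0,0],"rotation":[1.6,0,0],"hand":-0.096},{"delta_pos":[0,0,0],"rotation":[2.4,0,0],"hand":-0.096},{"delta_pos":[0,0,0],"rotation":[3.2,0,0],"hand":-0.096},{"delta_pos":[0,0,0],"rotation":[4.0,0,0],"hand":-0.096},{"delta_pos":[0,0,0],"rotation":[4.8,0,0],"hand":-0.096},{"delta_pos":[0,0,0],"rotation":[5.6,0,0],"hand":-0.096},{"delta_pos":[0,0,0],"rotation":[6.4,0,0],"hand":-0.096},{"delta_pos":[0,0,0],"rotation":[7.2,0,0],"hand":-0.096},{"delta_pos":[0,0,0],"rotation":[8.0,0,0],"hand":-0.096},{"delta_pos":[0,0,0],"rotation":[8.8,0,0],"hand":-0.096},{"delta_pos":[0,0,0],"rotation":[9.6,0,0],"hand":-0.096},{"delta_pos":[0,0,0],"rotation":[10.4,0,0],"hand":-0.096},{"delta_pos":[0,0,0],"rotation":[11.2,0,0],"hand":-0.096},{"delta_pos":[0,0,0],"rotation":[12,0,0],"hand":-0.096},{"delta_pos":[0,0,0],"rotation":[12.8,0,0],"hand":-0.096},{"delta_pos":[0,0,0],"rotation":[13.6,0,0],"hand":-0.096},{"delta_pos":[0,0,0],"rotation":[13.6,0,0],"hand":-0.096}]'
python3 w.py w9; python3 m.py w9
```

```text
time_s: 13.8
ee_pos: [0.5232, 0.066, 0.2794]
eef_rot: [0.568, 0.42, 0.569, -0.421]
ft_force: [-0.6, 0.1, -0.9]
grip_width: 0.454
13.8 [0.5232 0.066  0.2794] yawz -73.01 tilt [-1.    -0.003 -0.001  0.279] q [  1.    2.1  73.3  -0.  104.8  74. ] f [-0.6  0.1 -0.9] w 42.683023193965646
w9 disc z 0.318 red z 0.317
mark yaw -35.0 v,u 240.8 335.9
```

```bash
python3 -m pendant '[{"delta_pos":[0,0,0],"rotation":[0.8,0,0],"hand":-0.096},{"delta_pos":[0,0,0],"rotation":[1.6,0,0],"hand":-0.096},{"delta_pos":[0,0,0],"rotation":[2.4,0,0],"hand":-0.096},{"delta_pos":[0,0,0],"rotation":[3.2,0,0],"hand":-0.096},{"delta_pos":[0,0,0],"rotation":[4.0,0,0],"hand":-0.096},{"delta_pos":[0,0,0],"rotation":[4.8,0,0],"hand":-0.096},{"delta_pos":[0,0,0],"rotation":[5.6,0,0],"hand":-0.096},{"delta_pos":[0,0,0],"rotation":[6.4,0,0],"hand":-0.096},{"delta_pos":[0,0,0],"rotation":[7.2,0,0],"hand":-0.096},{"delta_pos":[0,0,0],"rotation":[8.0,0,0],"hand":-0.096},{"delta_pos":[0,0,0],"rotation":[8.8,0,0],"hand":-0.096},{"delta_pos":[0,0,0],"rotation":[9.6,0,0],"hand":-0.096},{"delta_pos":[0,0,0],"rotation":[10.3,0,0],"hand":-0.096},{"delta_pos":[0,0,0],"rotation":[10.3,0,0],"hand":-0.096}]'
python3 w.py w10; python3 m.py w10
```

```text
time_s: 15.6
ee_pos: [0.5235, 0.0659, 0.2797]
eef_rot: [-0.272, -0.652, -0.273, 0.653]
ft_force: [-0.4, -0.6, -0.6]
grip_width: 0.449
15.6 [0.5235 0.0659 0.2797] yawz -134.68 tilt [-1.    -0.001  0.002  0.28 ] q [  1.    2.1  73.3  -0.  104.8 135.7] f [-0.4 -0.6 -0.6] w 42.220385441824014
w10 disc z 0.3169 red z 0.316
mark yaw -96.7 v,u 239.8 336.3
```

View pics/w10.png

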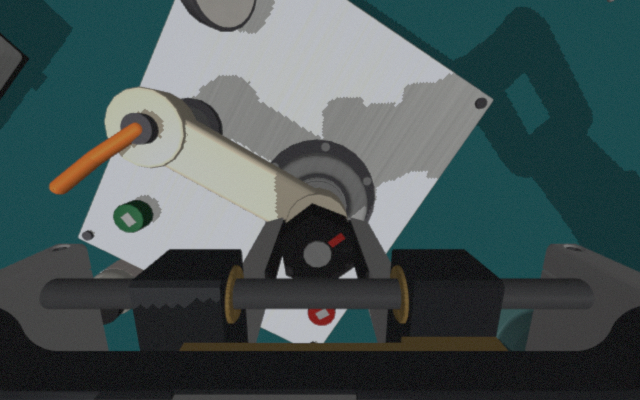

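The knob is still fenced, with its mark at (336,240). It has turned 208° forward and sunk 3.0 mm. I'll open, go back 188° to the same flats, fence again and finish the turn.

```bash
python3 -m pendant '[{"delta_pos":[0,0,0],"rotation":[0,0,0],"hand":0.4},{"delta_pos":[0,0,0],"rotation":[0,0,0],"hand":0.4},{"delta_pos":[0,0,0],"rotation":[0,0,0],"hand":0.4},{"delta_pos":[0,0,0],"rotation":[-1.2,0,0],"hand":0.4},{"delta_pos":[0,0,0],"rotation":[-2.6,0,0],"hand":0.4},{"delta_pos":[0,0,0],"rotation":[-4.0,0,0],"hand":0.4},{"delta_pos":[0,0,0],"rotation":[-5.4,0,0],"hand":0.4},{"delta_pos":[0,0,0],"rotation":[-6.8,0,0],"hand":0.4},{"delta_pos":[0,0,0],"rotation":[-8.2,0,0],"hand":0.4},{"delta_pos":[0,0,0],"rotation":[-9.6,0,0],"hand":0.4},{"delta_pos":[0,0,0],"rotation":[-11,0,0],"hand":0.4},{"delta_pos":[0,0,0],"rotation":[-12.4,0,0],"hand":0.4},{"delta_pos":[0,0,0],"rotation":[-13.8,0,0],"hand":0.4},{"delta_pos":[0,0,0],"rotation":[-15,0,0],"hand":0.4},{"delta_pos":[0,0,0],"rotation":[-16,0,0],"hand":0.4},{"delta_pos":[0,0,0],"rotation":[-16,0,0],"hand":0.4}]'
python3 w.py w11; python3 m.py w11
```

```text
time_s: 17.65
ee_pos: [0.5236, 0.0659, 0.2802]
eef_rot: [0.667, 0.234, 0.668, -0.235]
ft_force: [0.2, 0.2, -0.8]
grip_width: 0.696
17.65 [0.5236 0.0659 0.2802] yawz -38.73 tilt [-1.    -0.001 -0.001  0.28 ] q [  1.    2.1  73.2  -0.  104.8  39.8] f [ 0.2  0.2 -0.8] w 65.44339631887877
w11 disc z 0.3169 red z 0.3158
mark yaw -96.2 v,u 271.5 327.9
```

```bash
python3 -m pendant '[{"delta_pos":[0,0,0],"rotation":[-1.2,0,0],"hand":0.4},{"delta_pos":[0,0,0],"rotation":[-2.6,0,0],"hand":0.4},{"delta_pos":[0,0,0],"rotation":[-4.0,0,0],"hand":0.4},{"delta_pos":[0,0,0],"rotation":[-5.4,0,0],"hand":0.4},{"delta_pos":[0,0,0],"rotation":[-6.8,0,0],"hand":0.4},{"delta_pos":[0,0,0],"rotation":[-8.2,0,0],"hand":0.4},{"delta_pos":[0,0,0],"rotation":[-9.6,0,0],"hand":0.4},{"delta_pos":[0,0,0],"rotation":[-11,0,0],"hand":0.4},{"delta_pos":[0,0,0],"rotation":[-12.4,0,0],"hand":0.4},{"delta_pos":[0,0,0],"rotation":[-13.8,0,0],"hand":0.4},{"delta_pos":[0,0,0],"rotation":[-14.8,0,0],"hand":0.4},{"delta_pos":[0,0,0],"rotation":[-15.3,0,0],"hand":0.4},{"delta_pos":[0,0,0],"rotation":[-15.3,0,0],"hand":0.1},{"delta_pos":[0,0,0],"rotation":[-15.3,0,0],"hand":-0.096},{"delta_pos":[0,0,0],"rotation":[-15.3,0,0],"hand":-0.096},{"delta_pos":[0,0,0],"rotation":[-15.3,0,0],"hand":-0.096},{"delta_pos":[0,0,0],"rotation":[-15.3,0,0],"hand":-0.096}]'
python3 w.py w12; python3 m.py w12
```

```text
time_s: 19.82
ee_pos: [0.5236, 0.0659, 0.2801]
eef_rot: [0.632, -0.315, 0.633, 0.316]
ft_force: [0.1, -0.2, -0.6]
grip_width: 0.453
19.825 [0.5236 0.0659 0.2801] yawz 53.02 tilt [-1.     0.001 -0.001  0.28 ] q [  1.    2.1  73.2  -0.  104.8 -52. ] f [ 0.1 -0.2 -0.6] w 42.54547478138521
w12 disc z 0.3167 red z 0.3158
mark yaw -96.4 v,u 263.0 295.4
```

View pics/w12.png

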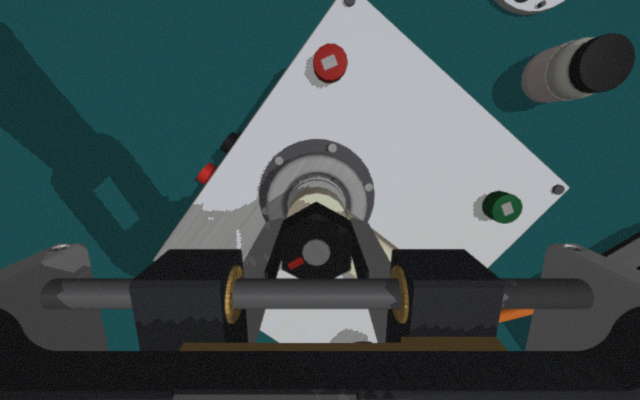

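The fingers are fenced on the flats with the mark at (295,263). Next is about 156° more forward.

```bash
python3 -m pendant '[{"delta_pos":[0,0,0],"rotation":[0.8,0,0],"hand":-0.096},{"delta_pos":[0,0,0],"rotation":[1.6,0,0],"hand":-0.096},{"delta_pos":[0,0,0],"rotation":[2.4,0,0],"hand":-0.096},{"delta_pos":[0,0,0],"rotation":[3.2,0,0],"hand":-0.096},{"delta_pos":[0,0,0],"rotation":[4.0,0,0],"hand":-0.096},{"delta_pos":[0,0,0],"rotation":[4.8,0,0],"hand":-0.096},{"delta_pos":[0,0,0],"rotation":[5.6,0,0],"hand":-0.096},{"delta_pos":[0,0,0],"rotation":[6.4,0,0],"hand":-0.096},{"delta_pos":[0,0,0],"rotation":[7.2,0,0],"hand":-0.096},{"delta_pos":[0,0,0],"rotation":[8.0,0,0],"hand":-0.096},{"delta_pos":[0,0,0],"rotation":[8.8,0,0],"hand":-0.096},{"delta_pos":[0,0,0],"rotation":[9.6,0,0],"hand":-0.096},{"delta_pos":[0,0,0],"rotation":[10.4,0,0],"hand":-0.096},{"delta_pos":[0,0,0],"rotation":[11.2,0,0],"hand":-0.096},{"delta_pos":[0,0,0],"rotation":[12,0,0],"hand":-0.096},{"delta_pos":[0,0,0],"rotation":[12.8,0,0],"hand":-0.096},{"delta_pos":[0,0,0],"rotation":[13,0,0],"hand":-0.096},{"delta_pos":[0,0,0],"rotation":[13,0,0],"hand":-0.096}]'
python3 w.py w13; python3 m.py w13
```

```text
time_s: 22.12
ee_pos: [0.5231, 0.0656, 0.2794]
eef_rot: [0.689, 0.152, 0.692, -0.153]
ft_force: [-1.6, -0.5, -2.8]
grip_width: 0.453
22.125 [0.5231 0.0656 0.2794] yawz -24.95 tilt [-1.    -0.002 -0.003  0.279] q [  1.    2.1  73.3  -0.  104.8  26. ] f [-1.6 -0.5 -2.8] w 42.55570535443856
w13 disc z 0.3157 red z 0.3148
mark yaw -171.9 v,u 265.4 297.7
```

```bash
python3 -m pendant '[{"delta_pos":[0,0,0],"rotation":[0.8,0,0],"hand":-0.096},{"delta_pos":[0,0,0],"rotation":[1.6,0,0],"hand":-0.096},{"delta_pos":[0,0,0],"rotation":[2.4,0,0],"hand":-0.096},{"delta_pos":[0,0,0],"rotation":[3.2,0,0],"hand":-0.096},{"delta_pos":[0,0,0],"rotation":[4.0,0,0],"hand":-0.096},{"delta_pos":[0,0,0],"rotation":[4.8,0,0],"hand":-0.096},{"delta_pos":[0,0,0],"rotation":[5.6,0,0],"hand":-0.096},{"delta_pos":[0,0,0],"rotation":[6.4,0,0],"hand":-0.096},{"delta_pos":[0,0,0],"rotation":[7.2,0,0],"hand":-0.096},{"delta_pos":[0,0,0],"rotation":[8.0,0,0],"hand":-0.096},{"delta_pos":[0,0,0],"rotation":[8.8,0,0],"hand":-0.096},{"delta_pos":[0,0,0],"rotation":[9.6,0,0],"hand":-0.096},{"delta_pos":[0,0,0],"rotation":[10.4,0,0],"hand":-0.096},{"delta_pos":[0,0,0],"rotation":[11.2,0,0],"hand":-0.096},{"delta_pos":[0,0,0],"rotation":[12,0,0],"hand":-0.096},{"delta_pos":[0,0,0],"rotation":[12.8,0,0],"hand":-0.096},{"delta_pos":[0,0,0],"rotation":[13.5,0,0],"hand":-0.096},{"delta_pos":[0,0,0],"rotation":[13.5,0,0],"hand":-0.096}]'
python3 w.py w14; python3 m.py w14
```

```text
time_s: 24.42
ee_pos: [0.5232, 0.0659, 0.2795]
eef_rot: [-0.426, -0.563, -0.427, 0.565]
ft_force: [-1.1, 0.2, -1.6]
grip_width: 0.454
24.425 [0.5232 0.0659 0.2795] yawz -105.85 tilt [-1.    -0.003  0.001  0.279] q [  1.    2.1  73.3  -0.  104.8 106.9] f [-1.1  0.2 -1.6] w 42.629711778894674
w14 disc z 0.3144 red z 0.3135
mark yaw 112.3 v,u 265.2 298.1
```

About 359° forward and 5.5 mm down. Now the grip.

```bash
python3 -m pendant '[{"delta_pos":[0,0,0],"rotation":[0,0,0],"hand":-0.2},{"delta_pos":[0,0,0],"rotation":[0,0,0],"hand":-0.3},{"delta_pos":[0,0,0],"rotation":[0,0,0],"hand":-0.3},{"delta_pos":[0,0,0],"rotation":[0,0,0],"hand":-0.3},{"delta_pos":[0,0,0],"rotation":[0,0,0],"hand":-0.3},{"delta_pos":[0,0,0],"rotation":[0,0,0],"hand":-0.3},{"delta_pos":[0,0,0],"rotation":[0,0,0],"hand":-0.3},{"delta_pos":[0,0,0],"rotation":[0,0,0],"hand":-0.3}]' 20
python3 w.py w15; python3 m.py w15; python3 - <<'E'
from cell import vision
import cv2
cv2.imwrite("pics/top15.png",vision.get_image("top")["pixels"][:,:,::-1])
E
```

```text
time_s: 25.48
ee_pos: [0.5235, 0.0658, 0.2799]
eef_rot: [-0.426, -0.563, -0.427, 0.565]
ft_force: [-1.8, -0.2, -2.4]
grip_width: 0.443
25.475 [0.5235 0.0658 0.2799] yawz -105.84 tilt [-1.    -0.002  0.001  0.28 ] q [  1.    2.1  73.2  -0.  104.8 106.9] f [-1.8 -0.2 -2.4] w 41.63238164345754
w15 disc z 0.3145 red z 0.3136
mark yaw 111.8 v,u 265.0 298.1
```

View pics/w15.png

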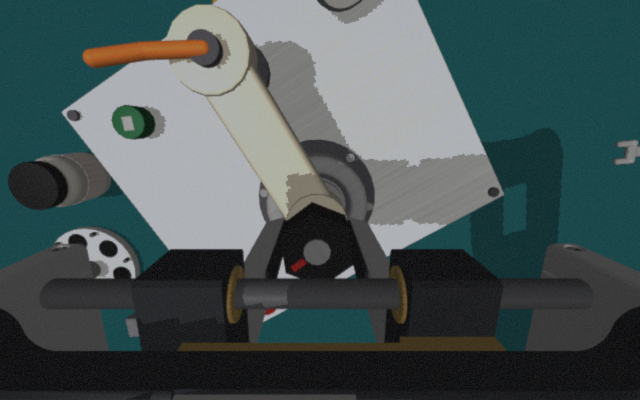

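View pics/top15.png

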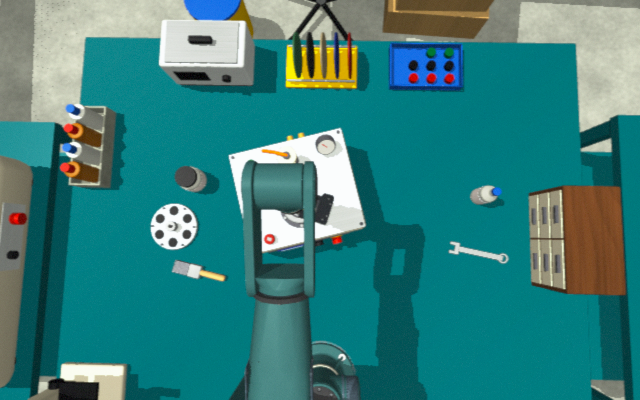

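The fingers stopped at 41.6 mm with the knob wedged 8° askew; the mark is at (298,265). The bystanders look unmoved in the top view. I'll reopen the fence, back the jaws off 7.6° to square up with the flats and grip again.

```bash
python3 -m pendant '[{"delta_pos":[0,0,0],"rotation":[0,0,0],"hand":-0.06},{"delta_pos":[0,0,0],"rotation":[0,0,0],"hand":-0.06},{"delta_pos":[0,0,0],"rotation":[0,0,0],"hand":-0.06},{"delta_pos":[0,0,0],"rotation":[-0.6,0,0],"hand":-0.06},{"delta_pos":[0,0,0],"rotation":[-1.25,0,0],"hand":-0.06},{"delta_pos":[0,0,0],"rotation":[-1.25,0,0],"hand":-0.06},{"delta_pos":[0,0,0],"rotation":[-1.25,0,0],"hand":-0.2},{"delta_pos":[0,0,0],"rotation":[-1.25,0,0],"hand":-0.3},{"delta_pos":[0,0,0],"rotation":[-1.25,0,0],"hand":-0.3},{"delta_pos":[0,0,0],"rotation":[-1.25,0,0],"hand":-0.3},{"delta_pos":[0,0,0],"rotation":[-1.25,0,0],"hand":-0.3},{"delta_pos":[0,0,0],"rotation":[-1.25,0,0],"hand":-0.3},{"delta_pos":[0,0,0],"rotation":[-1.25,0,0],"hand":-0.3},{"delta_pos":[0,0,0],"rotation":[-1.25,0,0],"hand":-0.3}]' 20
python3 w.py w16; python3 m.py w16
```

```text
time_s: 27.32
ee_pos: [0.5235, 0.0658, 0.28]
eef_rot: [-0.462, -0.534, -0.463, 0.536]
ft_force: [-0.1, -0.2, 1.4]
grip_width: 0.423
27.325 [0.5235 0.0658 0.28  ] yawz -98.35 tilt [-1.    -0.002  0.001  0.28 ] q [  1.    2.1  73.2  -0.  104.8  99.4] f [-0.1 -0.2  1.4] w 39.79202032311009
w16 disc z 0.3143 red z 0.3134
mark yaw 111.9 v,u 262.4 296.4
```

View pics/w16.png

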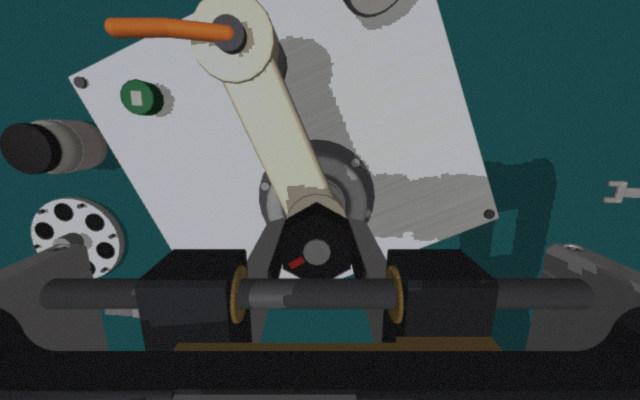

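It's now gripped squarely at 39.8 mm, with the mark at (296,262). The knob is 5.6 mm below the drop height. I'll hand it in.

```bash
python3 -c "
from cell import r
print(r.job_done())"
```

```text
the job is handed in; nothing more can be done
None
```

The closure has its thread started and is held gripped about one turn in. I handed the job in at about 27 s, and it reports no verdict.

- **Backward:** I fenced the knob loosely and turned it back in steps. It dropped 5.6 mm once it had turned back between about 77° and 94°, and I stopped there at a turn of about -1.66 rad.
- **Forward:** I then turned it clockwise about 359°, re-gripping twice on the way.
- **Last checks:**
  - The wrist camera puts the knob 5.6 mm below the drop height, a lift of about -5.7 mm, inside the 4.2 to 8.5 mm band.
  - The red mark is back within 1° of where it was at the drop.
  - The fingers are stopped on the flats at 39.8 mm with a 20 N grip command, and wrist forces are under 2 N.
- **One check failed at first:** the first closing wedged the knob 8° askew at 41.6 mm. I reopened, backed the jaws off 7.5° and gripped again squarely; the closure did not turn.
- **Bystanders:** they looked unmoved in the top picture, taken just before the re-grip. I compared that by eye only. The arm hid part of the press, including the green mount, which the last wrist picture shows still standing on the deck.

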